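# Load the painted panel into the crank-fed carriage and wind it home

## Robot

A 6-joint arm with a two-finger parallel gripper is mounted at the origin on the work surface. World frame = base frame: x ahead of the robot, y to its left, z up, the work surface at z = 0. Lengths are in m, angles in degrees, forces in N, time in s.
With the tool pointing down it reaches from about 0.25 to 0.8 m from the base axis. Payload 8.5 kg.
Tool frame: the origin (TCP) lies midway between the tips of the shut fingers; the grasp point (between the pads) lies 19 mm behind it (env.grasp_offset is the z of the grasp point in the tool frame, in m); z points along the fingers, y is the line along which they close (so a half turn about z gives the same grasp; the last joint's range is limited). The gripper opens to 85 mm and grips with 20 to 120 N. Pads are 22 mm wide; open, the fingers measure 114 mm over their backs; the gripper's body (76 mm by 85 mm) begins 54 mm behind the grasp point. The pads swing forward as they close: fully open they stand 13 mm farther back than shut.
Start: joints at [75.344, 13.648, -0.773, 75.585, 0, 90], TCP at [0.133, 0.508, 0.195] pointing down, gripper open.
Joint ranges: [-152.45, 152.45], [-59.26, 108.67], [-65.41, 83.53], [-104.44, 129.93], [-82.83, 76.93], [-180, 180]. Speed limits (degrees/s): [127.2, 127.2, 159.86, 180, 180, 180].

## Interface

Orientations are given as a 3x3 rotation matrix whose columns are the frame's x, y, z axes.
In Python, from rig import telemetry, read_camera, calibration, job, recognise, tip_of, env gives the robot as it stands.
- The arm moves only by the tool move_arm, never from a script. Its argument "deltas" is a list of rows, each a list of 3 entries, a list of its own where there are three numbers: the turn, a rotation vector about the world's x, y, z in degrees, then the shift along the world's x, y, z in m, then the closure, from 0 (fully open) to 1 (shut). In form: [[[ax, ay, az], [dx, dy, dz], hand], ...]. A call has 1 to 20 rows; each row is the pose to reach, as a shift and turn from the pose commanded when the call began; what a row does not reach only later rows make up. A row lasts 1/10 s, in which the tool goes at most 50 mm and 8.59 degrees, less where a joint would pass 70% of its speed; a pose out of reach is approached as far as the arm can. A call with a gripper value outside its range is refused whole. The fingers move at their own pace and stop on an object; the grip force is fixed at half the most. Time passes only in rows, so rows that repeat a pose let the fingers close. It gives the time, the measured TCP pose, the force, the opening and the grip force at its end, in the units of the state.
- telemetry.get_state(): the state, without advancing time (a new reading comes with each control period).
- read_camera(name): name is "scene" or "top" or "wrist"; returns (picture, depth): 400x640x3 uint8, red, green, blue; 400x640 float32, m along the optical axis (not along the pixel's ray), 0 where there is no reading.
- calibration(name): a dict with "fx", "fy", "cx", "cy" (pixels), "k1" (the pictures are not rectified: a ray, as slopes to the right and down, at radius r is drawn at 1 + k1 r^2 times it, then the intrinsics apply), "xyz" and "orientation" of the camera in the world. Camera axes: x right, y up, looking along -z (the intrinsics and any distortion apply to the point x, -y, -z); pixel columns grow to the right and rows downward; lengths in m; the calibration is good to about 2 mm. A picture is of the moment at which its call begins: read the wrist's pose just before it. calibration takes no time and is no camera call; for the wrist camera it gives the pose at the moment of the call.
- job.job_done(): hands the job in; it is judged then, once.
Trained networks look in the newest picture that a camera, given by its name, has taken for a name from the list of things; names that differ only in an ending like _2 or _b are one class to them, and where a whole thing is asked for, a point or a joint stands for the part that bears it (a point fixed in the world has none). Each returns a list of dicts, best first, with "conf" (0 to 1); they miss things now and then, are a little off and sometimes report something else, mostly with a low value. They report only what shows in the picture. A call takes as long as a camera call.
- recognise(camera, target): "location" ([x, y, z] in m, in world coordinates, good to about 4 mm: the middle of the surface that is visible of it).
- tip_of(camera, target): "location" ([x, y, z] in m, in world coordinates, good to about 4 mm: a listed point, or the origin of a listed thing).
The state is a dict: "time": time; "q": joint angles; "qvel": joint speeds; "tau": joint torques, N m; "eef_pos": TCP position; "tcp_rot": TCP orientation; "force": force on the tool from outside, world axes, zero at the start; "torque": the same for the moment, N m; "grip_width": finger opening in m; "grasp_force": force on a finger pad.
Only numpy, scipy, OpenCV 4.12 (cv2) and the standard library are available. Lean on these libraries where they do the work, as an engineer would, in place of code of your own. Each camera call takes 0.05 s, during which the arm holds its last target. There are 200 camera calls.

## Task

Take the small painted panel off the bench easel and slide it upright, long edge level, down into the tight slot of the carriage until it sits on the slot's floor, without forcing it. Then turn the crank two full turns anticlockwise (seen from above) so that the carriage carries the panel to its far stop, and let go. Do not push the carriage itself, and leave the other things on the bench where they are.

Things in the scene. Friction and masses are not known exactly. Their poses are not given: they have to be found in the camera images.
- panel: Loose painted wooden panel, dark edges, gilt border, landscape on both faces: 140 long (its y), 12 thick (its x), 120 tall (its z), 250 g or so. Origin: centre of its underside; z runs up its height to the top edge at z = 120 mm. At the start it leans 0.5 rad from the vertical on the easel, top edge towards the robot.
- easel: Fixed light-wood bench easel on a dark foot 130 x 150 mm. Origin: centre of its underside, x away from the robot's side, z up. Its sloping board supports the underneath of the panel up to 75 mm from the panel's lower edge; the upper 45 mm stand free on both faces. The board and ledge are 130 mm wide.
- feeder: Fixed crank-fed bench fixture, yellow base 180 (its x) x 340 (its y) x 22 mm high; origin: centre of its underside, z up. The carriage runs along its +y, away from the crank, which stands at y = -115 mm; the dark far stop is at y = +155 mm.
- carriage: Aluminium carriage 176 (x) x 60 (y) mm carrying the plywood slot; axes parallel to the feeder's. Origin: middle of the carriage at the height of the slot's floor, 48 mm above the bench. It starts at feeder y = 5 mm, ends at y = 95 mm, driven 45 mm a turn. Slot: open upward, runs along x (centred), 14 mm wide (y), 146 mm long (x), floor at carriage z = 0.
- slot_zone (a point): Middle of the carriage at lip height, z = 28 mm in the carriage. The slot's -y wall (crank's side) is a tall fence 10 mm thick, to z = 50; its +y wall a low lip 8 mm thick, to z = 28, as the end walls. The slot's middle is set by hand anywhere within 6 mm in y of this point, not reported: find it by sight, or touch the fence above the lip. It shifts only above 100 N.
- crank (a joint): Angle of the hand crank about its vertical axis, rad: 0 at the start, growing anticlockwise seen from above, 12.57 (two full turns) at the stop. It stays where it is left. Turning takes about 7 N at the knob.
- crank_axis (a point): On the crank's vertical axis, at knob mid height, 120 mm above the bench.
- crank_knob (a point): Middle of the crank's upright dark wooden knob, 24 mm diameter, 50 mm tall (its foot 92 mm and its top 142 mm above the bench), 45 mm from the crank's axis; at joint 0 it lies on the feeder's -y side of the axis. The knob spins freely on its pin, so the hand need not turn with it.
- glue: Yellow glue bottle, 60 mm diameter, 170 tall, origin at its foot; leave alone.
- varnish: Amber varnish jar, 72 mm diameter, 100 tall, origin at its foot; leave alone.
- mug: Blue mug, 80 mm diameter, 90 tall, origin at its foot; leave alone.
- brush: Flat brush lying on the bench; origin under its middle; leave alone.
- hammer: Hammer lying on the bench; origin under its middle; leave alone.
- book: Dark red book 150 x 210 x 30 mm lying on the bench, origin under its centre; leave alone.

How it is judged (in metres and radians):
On the way, in this order (a step that is already met when the one before it is completed fails the run):
1. the panel stands fully home in the carriage's slot (underside within 3 mm of the slot's floor, upright) and has been let go, with the carriage still at its starting end (within 5 mm) (z of panel in the frame of carriage between -0.004 and 0.003 m and x of panel in the frame of carriage between -0.006 and 0.006 m and y of panel in the frame of carriage between -0.011 and 0.011 m and angle between panel's own z axis and vertical below 0.06 rad and angle between the y axis of panel and the x axis of carriage, either way round below 0.06 rad and y of carriage in the frame of feeder below 0.01 m and contact force between the fingers and panel below 0.1 N), for 0.2 s.
2. the crank has been wound two full turns and the carriage is within 3 mm of its far stop position (y of carriage in the frame of feeder above 0.092 m), for 0.2 s.
At the end, for the whole second after the job is handed in: The panel stands upright (within about 3 degrees) in the carriage's slot, long edge along the slot and underside within 3 mm of its floor; the carriage is within 3 mm of the end of its travel (crank past 12.1 rad); panel and crank are released and at rest (z of panel in the frame of carriage between -0.004 and 0.003 m and x of panel in the frame of carriage between -0.006 and 0.006 m and y of panel in the frame of carriage between -0.011 and 0.011 m and angle between panel's own z axis and vertical below 0.06 rad and angle between the y axis of panel and the x axis of carriage, either way round below 0.06 rad and y of carriage in the frame of feeder above 0.092 m and value of joint crank above 12.1 rad and linear speed of panel below 0.02 m/s and velocity of joint crank below 0.1 rad/s and contact force between the fingers and panel below 0.1 N); the robot touches nothing.
It fails at once if the panel is forced, knocked or dropped into the carriage: more than 40 N between them (contact force between panel and carriage above 40 N).
It fails at once if the robot pushes on the carriage itself with more than 15 N (contact force between any of the fingers, the arm and carriage above 15 N).
It fails at once if a bystander (glue, varnish, mug, brush, hammer or book) is moved by more than 30 mm (distance of any of glue, varnish, mug, brush, hammer, book from where it was at the start of the episode above 0.03 m).
It also fails if it takes over 67 s, if anything falls off the work surface, if the arm or the gripper's body presses on something with over 40 N, if the wrist force passes 120 N, or if a joint passes its speed limit or range.

## Working session

There is one attempt and no reset: what is moved stays moved. The work goes in short steps, Python scripts to look and compute and a tool call to move; the robot and the scene stay as the last step left them, time stands still between calls to the robot, and variables do not carry over. Pictures are saved under pics/ and viewed, at most 10 in all, crops included, and the job is handed in when it is done.

Besides the shell and the picture viewer there is one more tool, called as name(argument=value, ...), one argument or row to a line, values as JSON. move_arm: Moves the arm, as the interface text tells. Its arguments: {"type":"object","properties":{"deltas":{"type":"array","items":{"type":"array"}}},"required":["deltas"]}

```bash
mkdir -p pics; ls
cat > h.py <<'E'
import numpy as np, cv2
from rig import telemetry, read_camera, calibration, job, recognise, tip_of, env
def cloud(cam, d):
    c=calibration(cam); K=np.array([[c['fx'],0,c['cx']],[0,c['fy'],c['cy']],[0,0,1.]])
    v,u=np.mgrid[0:d.shape[0],0:d.shape[1]]
    p=np.stack([u.ravel(),v.ravel()],1).astype(float)[:,None]
    n=cv2.undistortPoints(p,K,np.array([c['k1'],0,0,0,0.]))[:,0]
    z=d.ravel(); P=np.stack([n[:,0]*z,-n[:,1]*z,-z],1)
    W=P@np.array(c['orientation']).T+np.array(c['xyz'])
    W[z==0]=np.nan
    return W.reshape(d.shape+(3,))
def snap(cam,name=None):
    im,d=read_camera(cam)
    W=cloud(cam,d)
    if name: cv2.imwrite(f'pics/{name}.png',im[:,:,::-1]); np.save(f'pics/{name}.npy',W)
    return im,W
E
python3 - <<'E'
from h import *
np.set_printoptions(precision=4,suppress=True)
for c in ('scene','top'):
    im,W=snap(c,c+'0')
    print(c,calibration(c)['xyz'])
    for t in ['panel','easel','feeder','carriage','slot_zone','crank_axis','crank_knob']:
        r=tip_of(c,t); print(t,[(np.round(x['location'],4).tolist(),round(x['conf'],2)) for x in r[:2]])
a=cv2.imread('pics/scene0.png');b=cv2.imread('pics/top0.png')
cv2.imwrite('pics/both.png',cv2.resize(np.vstack([a,b]),(480,600)))
print(telemetry.get_state())
E
```

```text
pics
scene [ 1.2419 -0.4279  1.154 ]
panel [([0.594, 0.2711, -0.0014], 0.69), ([0.6212, 0.2816, 0.0379], 0.67)]
easel [([0.5938, 0.2761, -0.0012], 0.88)]
feeder [([0.5422, -0.1151, 0.004], 0.88)]
carriage [([0.5447, -0.1047, 0.0512], 0.9)]
slot_zone [([0.536, -0.1054, 0.0776], 0.79)]
crank_axis [([0.5337, -0.2305, 0.1201], 0.53)]
crank_knob [([0.5214, -0.2752, 0.1187], 0.67)]
top [ 0.4294 -0.089   1.3669]
panel [([0.6235, 0.2755, 0.0412], 0.61)]
easel [([0.5893, 0.2729, -0.0055], 0.84), ([0.7501, 0.1858, -0.0048], 0.19)]
feeder [([0.5399, -0.118, -0.0016], 0.79), ([0.5213, -0.2687, 0.1183], 0.16)]
carriage [([0.5431, -0.1091, 0.0485], 0.93), ([0.7493, 0.0167, 0.0009], 0.23)]
slot_zone [([0.5406, -0.11, 0.0789], 0.65), ([0.7232, -0.1788, 0.0017], 0.32)]
crank_axis [([0.5275, -0.2273, 0.121], 0.43)]
crank_knob [([0.7242, -0.1785, 0.0001], 0.64), ([0.5201, -0.2721, 0.1191], 0.61)]
{'time': 0.8, 'q': array([75.3438, 13.6453, -0.772 , 75.5844,  0.0003, 90.0007]), 'qvel': array([ 0.0439,  0.0078, -0.1041,  0.0278, -0.0945,  0.0016]), 'tau': array([ -0.0027, -53.8511,  34.6679,   0.0023,  -0.0002,   0.    ]), 'eef_pos': array([0.1328, 0.5079, 0.1952]), 'tcp_rot': array([[-0.9675,  0.253 , -0.    ],
       [ 0.253 ,  0.9675, -0.    ],
       [ 0.    , -0.    , -1.    ]]), 'force': array([-0.5263,  0.2357, -0.7401]), 'torque': array([-0.0359,  0.024 , -0.0031]), 'grasp_force': 0.0, 'grip_width': 0.0849401278959841}
```

View pics/top0.png

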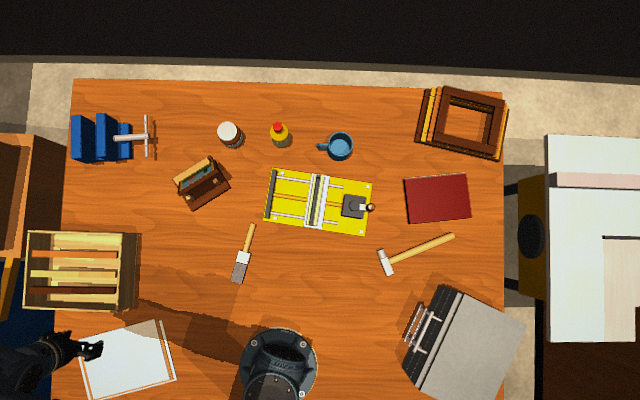

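View pics/scene0.png

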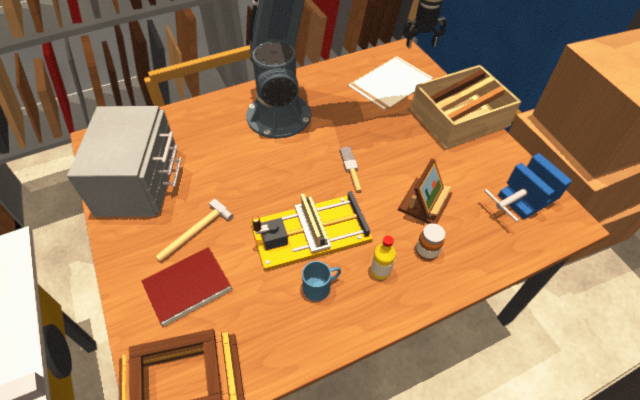

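The top view shows the easel and panel at about (203,183) and the feeder at (318,202), with the crank knob at (371,207) on its right, which is -y. The scene view shows the panel at about (430,190) and the feeder at (310,230). Next I fit their orientations.

```bash
cat > m.py <<'E'
from h import *
np.set_printoptions(precision=4,suppress=True)
for c in ('scene','top'):
    W=np.load(f'pics/{c}0.npy'); im=cv2.imread(f'pics/{c}0.png')
    hsv=cv2.cvtColor(im,cv2.COLOR_BGR2HSV)
    # yellow base
    m=(hsv[...,0]>20)&(hsv[...,0]<33)&(hsv[...,1]>180)&(hsv[...,2]>120)&(abs(W[...,2]-.022)<.008)&(abs(W[...,0]-.54)<.15)&(abs(W[...,1]+.115)<.22)
    p=W[m][:,:2].astype(np.float32); print(c,'base',len(p),cv2.minAreaRect(p))
    # panel
    box=(abs(W[...,0]-.58)<.09)&(abs(W[...,1]-.275)<.1)&(W[...,2]>.05)
    P=W[box]; best=None; rng=np.random.default_rng(0)
    for _ in range(400):
        a,b,d=P[rng.choice(len(P),3,False)]; n=np.cross(b-a,d-a); l=np.linalg.norm(n)
        if l<1e-9: continue
        n/=l; i=abs((P-a)@n)<.003
        if best is None or i.sum()>best.sum(): best=i
    Q=P[best]; o=Q.mean(0); n=np.linalg.svd(Q-o)[2][2]; n*=np.sign(n[2]+1e-9)
    print(c,'panel n',n,len(P),best.sum(),o,'lean',np.arcsin(n[2]),'yaw',np.degrees(np.arctan2(n[1],n[0])),'ztop',np.nanmax(P[:,2]))
    # coords in panel frame
    y=np.cross([0,0,1],n); y/=np.linalg.norm(y); z=np.cross(n,y)
    print('ext y',np.percentile(Q@y,[1,50,99]),'ext z',np.percentile(Q@z,[1,99]),'y',y,'z',z, 'd',o@n)
    T=P[P[:,2]>np.nanmax(P[:,2])-.012]; print('top pts',len(T),T.mean(0))
E
python3 m.py
python3 - <<'E'
import cv2
a=cv2.imread('pics/top0.png')[135:245,165:385]
cv2.imwrite('pics/crop.png',cv2.resize(a,(792,396),interpolation=cv2.INTER_CUBIC))
E
```

```text
scene base 2443 ((0.5420323014259338, -0.11650632321834564), (0.33794158697128296, 0.18352945148944855), 82.88716125488281)
scene panel n [0.7257 0.4867 0.4863] 988 777 [0.6057 0.2594 0.102 ] lean 0.5078777631550678 yaw 33.85151289641886 ztop 0.15051712736322398
ext y [-0.1874 -0.1238 -0.0493] ext z [-0.2832 -0.1726] y [-0.557   0.8305  0.    ] z [-0.4039 -0.2709  0.8738] d 0.6153826300801316
top pts 180 [0.5828 0.2456 0.1437]
top base 3113 ((0.5404879450798035, -0.11190967261791229), (0.3387751579284668, 0.17929258942604065), 82.6586685180664)
top panel n [0.7149 0.4879 0.501 ] 700 452 [0.5999 0.2629 0.1108] lean 0.5246966249855055 yaw 34.31062318592473 ztop 0.15527755117030617
ext y [-0.1881 -0.1211 -0.0521] ext z [-0.2932 -0.1801] y [-0.5637  0.826   0.    ] z [-0.4138 -0.2824  0.8655] d 0.6125956914275488
top pts 159 [0.5807 0.2482 0.1464]
```

View pics/crop.png

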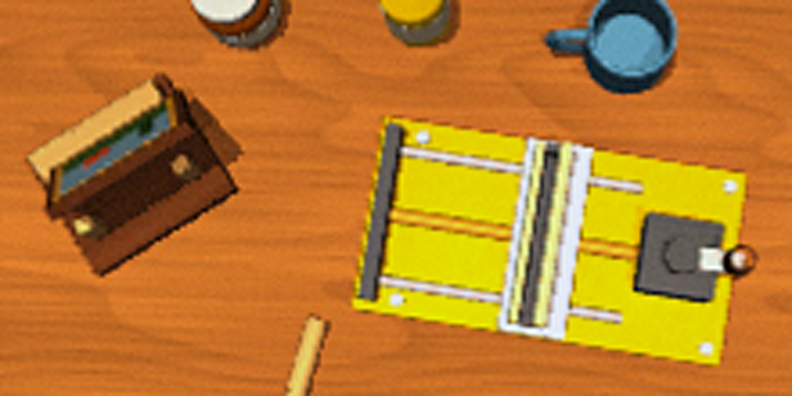

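The feeder yaw is about -7.2°, centred at (0.541,-0.114). The panel normal points at azimuth 34° with a lean of 0.51, and its top edge mid is near (0.577,0.246,0.147). Next I compute the pre-grasp move.

```bash
cat >> h.py <<'E'
from scipy.spatial.transform import Rotation as Ro
np.set_printoptions(precision=4,suppress=True)
def delta(R,p,R0=None,p0=None):
    s=telemetry.get_state(); R0=s['tcp_rot'] if R0 is None else R0; p0=s['eef_pos'] if p0 is None else p0
    return np.degrees((Ro.from_matrix(R)*Ro.from_matrix(R0).inv()).as_rotvec()), np.array(p)-p0
def tool(z,y):
    z=np.array(z)/np.linalg.norm(z); y=np.array(y)-z*(z@y); y/=np.linalg.norm(y)
    return np.stack([np.cross(y,z),y,z],1)
E
python3 - <<'E'
from h import *
a=np.radians(34); l=.5
n=np.array([np.cos(l)*np.cos(a),np.cos(l)*np.sin(a),np.sin(l)]); zp=np.array([-np.sin(l)*np.cos(a),-np.sin(l)*np.sin(a),np.cos(l)])
top=np.array([.577,.246,.147]); 
for back in (.10,0):
    p=top+zp*(-.017-.019+back); print(p, delta(tool(-zp,n),p))
E
```

```text
[0.5516 0.2288 0.2032] (array([ 23.8797, -16.9259, -40.4631]), array([ 0.4187, -0.279 ,  0.008 ]))
[0.5913 0.2557 0.1154] (array([ 23.8797, -16.9259, -40.4631]), array([ 0.4585, -0.2522, -0.0798]))
```

move_arm(
  deltas=[
    [[0,0,0],[0,0,0.05],0],
    [[0,0,0],[0.05,-0.03,0.1],0],
    [[5,-3,-8],[0.1,-0.06,0.12],0],
    [[9,-6,-15],[0.15,-0.1,0.12],0],
    [[13,-9,-22],[0.2,-0.13,0.12],0],
    [[17,-12,-29],[0.24,-0.16,0.1],0],
    [[21,-15,-36],[0.28,-0.19,0.08],0],
    [[23.9,-16.9,-40.5],[0.32,-0.215,0.06],0],
    [[23.9,-16.9,-40.5],[0.36,-0.24,0.04],0],
    [[23.9,-16.9,-40.5],[0.4,-0.27,0.02],0],
    [[23.9,-16.9,-40.5],[0.419,-0.279,0.008],0],
    [[23.9,-16.9,-40.5],[0.419,-0.279,0.008],0],
    [[23.9,-16.9,-40.5],[0.419,-0.279,0.008],0],
  ],
)

```text
time: 2.1
eef_pos: [0.5539, 0.2258, 0.2004]
tcp_rot: [[-0.555, 0.731, 0.396], [0.832, 0.488, 0.265], [0.001, 0.477, -0.879]]
force: [-1.6, 0.5, 0.1]
grip_width: 0.0856
grasp_force: 0.0
```

Run:
```python
from h import *
s=telemetry.get_state(); print(s['time'],s['q'],s['eef_pos'],'\n',s['tcp_rot'])
im,W=snap('wrist','w1'); R=s['tcp_rot']; p=s['eef_pos']
print('wrist cam in tool', R.T@(np.array(calibration('wrist')['xyz'])-p))
L=(W-p)@R   # tool coordinates
np.save('pics/w1L.npy',L)
# points nearer than 80..130mm: top edge of panel expected near tool z=+.1-.036=.064
m=(abs(L[...,1])<.06)&(abs(L[...,0])<.1)&(L[...,2]>.04)&(L[...,2]<.09)
Q=L[m]; print(len(Q))
for lo in np.arange(.04,.11,.005):
    k=(abs(L[...,1])<.06)&(abs(L[...,0])<.12)&(L[...,2]>lo)&(L[...,2]<lo+.005); 
    if k.sum()>20: q=L[k]; print(round(lo,3),k.sum(),'x',np.percentile(q[:,0],[2,98]),'y',np.percentile(q[:,1],[2,50,98]))
```

```text
2.1 [ 17.8735   0.4567 -24.1949  37.8211   7.5203  76.0037] [0.5539 0.2258 0.2004] 
 [[-0.5552  0.7314  0.3959]
 [ 0.8317  0.4878  0.2652]
 [ 0.0008  0.4765 -0.8792]]
wrist cam in tool [ 0.0782  0.0005 -0.1807]
2049
0.06 2023 x [-0.0579  0.0757] y [-0.0028  0.0032  0.0091]
0.105 846 x [-0.0396  0.0846] y [-0.0108 -0.0073 -0.0036]
```

View pics/w1.png

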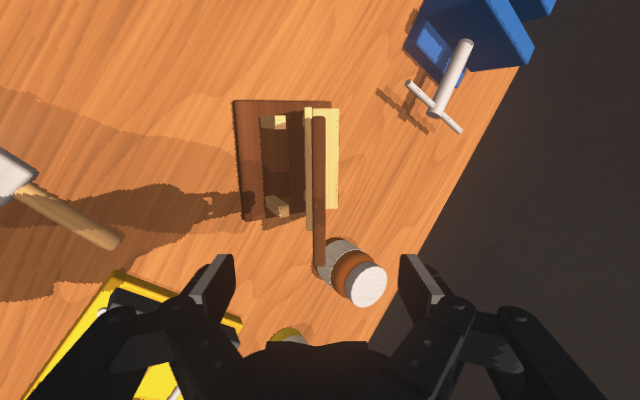

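The panel's top edge shows as a vertical bar at columns 312-326, rows 115-265, between the open fingers. It is 9 mm off in tool x and 3 mm in tool y. Next I refine the skew and go in.

Run:
```python
from h import *
L=np.load('pics/w1L.npy')
k=(abs(L[...,1]-.003)<.02)&(abs(L[...,0])<.12)&(L[...,2]>.05)&(L[...,2]<.075)
q=L[k]; print(cv2.minAreaRect(q[:,:2].astype(np.float32)),np.percentile(q[:,2],[5,50,95]))
print(np.polyfit(q[:,0],q[:,2],1))
i=k&(L[...,2]<.09); f=(abs(L[...,1]-.02)<.03)&(L[...,2]>.07)&(L[...,2]<.14)
s=telemetry.get_state();R=s['tcp_rot'];p=s['eef_pos']
a=np.radians(34); l=.5
n=np.array([np.cos(l)*np.cos(a),np.cos(l)*np.sin(a),np.sin(l)]); zp=np.array([-np.sin(l)*np.cos(a),-np.sin(l)*np.sin(a),np.cos(l)])
c=p+R@np.array([.009,.0033,np.median(q[:,2])]); g=c-zp*.036
print('top mid',c); print(delta(tool(-zp,n),g))
```

```text
((0.008148282766342163, 0.0028270105831325054), (0.01210696715861559, 0.13994690775871277), 89.33499908447266) [0.0608 0.062  0.0636]
[-0.0048  0.0622]
top mid [0.5745 0.2525 0.1484]
(array([ 0.0222, -0.185 ,  0.2261]), array([ 0.0363,  0.0353, -0.0845]))
```

move_arm(
  deltas=[
    [[0,0,0.6],[-0.003,0.009,0],0],
    [[0,0,0.6],[0.004,0.014,-0.015],0],
    [[0,0,0.6],[0.012,0.019,-0.033],0],
    [[0,0,0.6],[0.02,0.025,-0.05],0],
    [[0,0,0.6],[0.028,0.03,-0.067],0],
    [[0,0,0.6],[0.036,0.0353,-0.0845],0],
    [[0,0,0.6],[0.036,0.0353,-0.0845],0],
    [[0,0,0.6],[0.036,0.0353,-0.0845],0.3],
    [[0,0,0.6],[0.036,0.0353,-0.0845],0.6],
    [[0,0,0.6],[0.036,0.0353,-0.0845],1],
    [[0,0,0.6],[0.036,0.0353,-0.0845],1],
    [[0,0,0.6],[0.036,0.0353,-0.0845],1],
    [[0,0,0.6],[0.036,0.0353,-0.0845],1],
    [[0,0,0.6],[0.036,0.0353,-0.0845],1],
  ],
)

```text
time: 3.55
eef_pos: [0.5879, 0.264, 0.1188]
tcp_rot: [[-0.567, 0.723, 0.395], [0.824, 0.498, 0.272], [0.001, 0.479, -0.878]]
force: [0.4, -0.7, -0.2]
grip_width: -0.0001
grasp_force: 0.0
```

Run:
```python
from h import *
s=telemetry.get_state(); print(s['grip_width'],s['grasp_force'],s['time'])
a,_=snap('wrist','w2'); b,_=snap('top','t2'); c,_=snap('scene','s2')
A=cv2.resize(a,(480,300)); B=cv2.resize(b[120:240,140:332],(480,300),interpolation=2); C=c[130:250,370:562]
cv2.imwrite('pics/v2.png',np.vstack([A,B])[...,::-1])
```

```text
-0.00013658193377539705 0.0 3.55
```

View pics/v2.png

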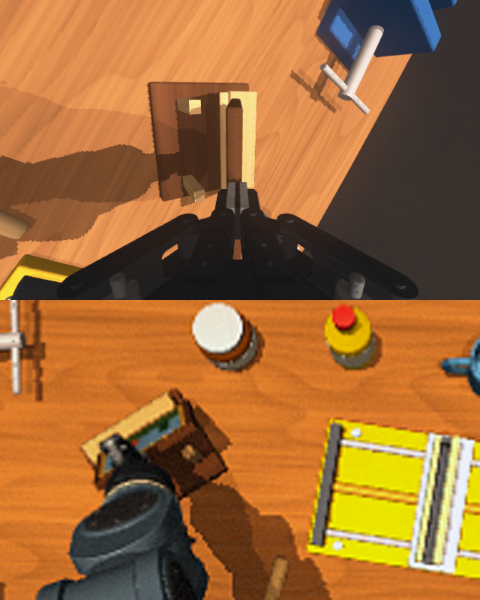

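Run:
```python
from h import *
s=telemetry.get_state();R=s['tcp_rot'];p=s['eef_pos']
W=np.load('pics/w2.npy'); L=(W-p)@R
for v in range(125,330,12): print(v,L[v,312].round(3),L[v,325].round(3))
print(telemetry.get_state()['q'])
T=np.load('pics/t2.npy')
for t in ['panel']:
  print(tip_of('top','panel'),tip_of('wrist','panel'))
print(s['eef_pos'],calibration('wrist'))
```

```text
125 [ 0.068 -0.003  0.087] [0.068 0.009 0.088]
137 [ 0.063 -0.002  0.005] [0.058 0.009 0.087]
149 [ 0.06  -0.001 -0.032] [0.047 0.009 0.088]
161 [ 0.054 -0.001 -0.033] [0.035 0.009 0.088]
173 [ 0.047 -0.002 -0.032] [0.024 0.009 0.089]
185 [ 0.041 -0.002 -0.033] [0.012 0.009 0.088]
197 [ 0.034 -0.002 -0.032] [0.    0.01  0.087]
209 [ 0.028 -0.002 -0.033] [-0.012  0.01   0.086]
221 [ 0.021 -0.002 -0.034] [-0.025  0.01   0.087]
233 [ 0.013 -0.002 -0.032] [-0.039  0.01   0.088]
245 [ 0.011 -0.001 -0.043] [ 0.011  0.005 -0.044]
257 [ 0.011 -0.001 -0.058] [ 0.011  0.005 -0.057]
269 [ 0.011 -0.001 -0.068] [ 0.011  0.005 -0.068]
281 [ 0.009 -0.001 -0.075] [ 0.011  0.004 -0.078]
293 [ 0.008 -0.001 -0.082] [ 0.012  0.004 -0.087]
305 [ 0.003 -0.001 -0.083] [ 0.011  0.004 -0.093]
317 [-0.003 -0.001 -0.083] [-0.     0.004 -0.086]
329 [-0.053 -0.002 -0.032] [-0.006  0.004 -0.086]
[ 20.6587   8.773  -28.2539  25.0554   6.6474  77.7609]
[{'location': [0.6253, 0.2792, 0.0422], 'conf': 0.84}] [{'location': [0.6236, 0.2807, 0.0385], 'conf': 0.93}]
[0.5878 0.2641 0.1186] {'fx': 281.9702890596109, 'fy': 281.9702890596109, 'cx': 316.24706922994534, 'cy': 203.52171606134152, 'k1': -0.02836912408608739, 'xyz': array([0.4739, 0.2786, 0.2765]), 'orientation': array([[ 0.7215, -0.4249, -0.5467],
       [ 0.4989,  0.8666, -0.0151],
       [ 0.4801, -0.2618,  0.8372]])}
```

Run:
```python
from h import *
L=np.load('pics/w1L.npy')
for u in range(400,445,6): 
  print(u,[L[v,u].round(3).tolist() for v in (258,270,290)])
s=telemetry.get_state();R=s['tcp_rot'];p=s['eef_pos']
L=(np.load('pics/w2.npy')-p)@R
for u in range(290,350,4): print(u,[L[v,u].round(3).tolist() for v in (236,242,250,270)])
a=cv2.imread('pics/w2.png')[215:315,235:400]
cv2.imwrite('pics/c2.png',cv2.resize(a,None,fx=4,fy=4,interpolation=0))
```

```text
400 [[0.009, 0.043, -0.052], [0.003, 0.043, -0.054], [-0.006, 0.043, -0.058]]
406 [[0.013, 0.044, -0.06], [0.008, 0.043, -0.063], [-0.001, 0.043, -0.066]]
412 [[0.013, 0.047, -0.059], [0.013, 0.043, -0.071], [0.004, 0.044, -0.072]]
418 [[0.013, 0.05, -0.059], [0.013, 0.046, -0.071], [0.008, 0.044, -0.079]]
424 [[-0.395, 0.38, 0.699], [0.013, 0.049, -0.07], [0.012, 0.044, -0.084]]
430 [[-0.387, 0.395, 0.685], [0.009, 0.055, -0.063], [0.013, 0.046, -0.085]]
436 [[-0.381, 0.409, 0.672], [-0.41, 0.401, 0.643], [0.013, 0.048, -0.085]]
442 [[-0.372, 0.421, 0.655], [-0.401, 0.414, 0.628], [0.009, 0.053, -0.08]]
290 [[-0.048, -0.027, 0.1], [-0.055, -0.027, 0.101], [-0.065, -0.028, 0.101], [0.007, -0.012, -0.062]]
294 [[-0.049, -0.023, 0.103], [-0.055, -0.023, 0.102], [-0.066, -0.024, 0.103], [0.007, -0.01, -0.063]]
298 [[-0.009, -0.013, 0.012], [-0.014, -0.013, 0.013], [-0.02, -0.013, 0.012], [0.007, -0.008, -0.063]]
302 [[0.011, -0.007, -0.032], [0.007, -0.007, -0.031], [0.002, -0.007, -0.031], [0.011, -0.006, -0.069]]
306 [[0.011, -0.005, -0.032], [0.007, -0.005, -0.032], [0.011, -0.004, -
[... 332 characters left out ...]
22 [[0.011, 0.004, -0.031], [0.007, 0.004, -0.032], [0.011, 0.004, -0.05], [0.011, 0.003, -0.069]]
326 [[-0.042, 0.011, 0.088], [-0.049, 0.011, 0.087], [0.012, 0.006, -0.051], [0.011, 0.005, -0.069]]
330 [[-0.042, 0.015, 0.089], [-0.049, 0.015, 0.087], [-0.086, 0.019, 0.143], [0.011, 0.007, -0.069]]
334 [[-0.042, 0.019, 0.088], [-0.048, 0.019, 0.087], [-0.087, 0.024, 0.146], [0.007, 0.009, -0.063]]
338 [[-0.042, 0.023, 0.087], [-0.048, 0.024, 0.086], [-0.09, 0.029, 0.151], [0.007, 0.011, -0.062]]
342 [[-0.072, 0.034, 0.154], [-0.079, 0.034, 0.152], [-0.091, 0.035, 0.153], [0.007, 0.013, -0.062]]
346 [[-0.071, 0.039, 0.154], [-0.08, 0.04, 0.155], [-0.093, 0.04, 0.157], [-0.122, 0.041, 0.155]]
```

View pics/c2.png

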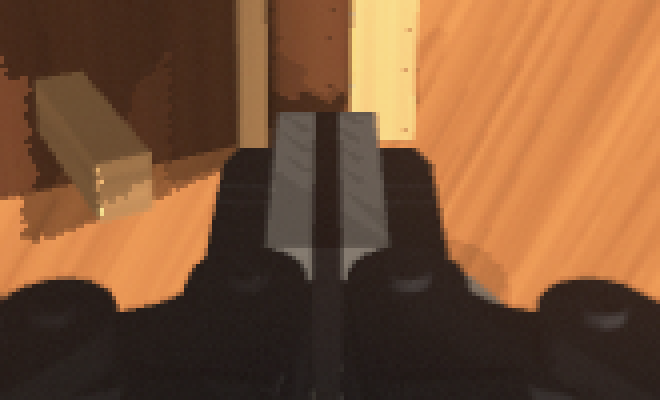

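The wrist view shows the closed pads at about (316,243), sitting above the panel's top edge. The camera places the real fingertips about 43 mm behind the reported TCP, so I treat that as a tool offset. I open, go 44 mm deeper and re-grip.

move_arm(
  deltas=[
    [[0,0,0],[0.001,-0.005,-0.001],0],
    [[0,0,0],[0.001,-0.005,-0.001],0],
    [[0,0,0],[0.001,-0.005,-0.001],0],
    [[0,0,0],[0.001,-0.005,-0.001],0],
    [[0,0,0],[0.006,-0.001,-0.011],0],
    [[0,0,0],[0.012,0.003,-0.025],0],
    [[0,0,0],[0.0185,0.007,-0.0395],0],
    [[0,0,0],[0.0185,0.007,-0.0395],0],
    [[0,0,0],[0.0185,0.007,-0.0395],0.4],
    [[0,0,0],[0.0185,0.007,-0.0395],0.7],
    [[0,0,0],[0.0185,0.007,-0.0395],1],
    [[0,0,0],[0.0185,0.007,-0.0395],1],
    [[0,0,0],[0.0185,0.007,-0.0395],1],
    [[0,0,0],[0.0185,0.007,-0.0395],1],
  ],
)

```text
time: 5.2
eef_pos: [0.6061, 0.2709, 0.0796]
tcp_rot: [[-0.567, 0.723, 0.395], [0.824, 0.497, 0.272], [0.001, 0.479, -0.878]]
force: [-4.1, -2.8, 5.8]
grip_width: 0.0112
grasp_force: 58.7
```

Run:
```python
from h import *
s=telemetry.get_state();R=s['tcp_rot'];p=s['eef_pos'];print(env.grasp_offset,[a for a in dir(env) if a[0]!='_'],s['force'],s['grasp_force'],s['grip_width'])
im,W=snap('wrist','w3'); L=(W-p)@R
for u in range(290,350,5): print(u,[L[v,u].round(3).tolist() for v in (170,210,240,250,270)])
```

```text
-0.0187 ['MotionError', 'grasp_offset'] [-4.1142 -2.8309  5.7989] 58.65480065345764 0.011231623257311966
290 [[0.032, -0.022, 0.059], [-0.004, -0.023, 0.058], [-0.033, -0.023, 0.058], [-0.043, -0.023, 0.057], [0.011, -0.011, -0.069]]
295 [[0.049, -0.011, -0.031], [0.026, -0.011, -0.031], [0.008, -0.012, -0.031], [0.012, -0.01, -0.05], [0.011, -0.009, -0.07]]
300 [[0.049, -0.008, -0.031], [0.026, -0.008, -0.031], [0.009, -0.009, -0.032], [0.011, -0.008, -0.049], [0.011, -0.007, -0.069]]
305 [[0.057, -0.004, -0.076], [0.041, -0.004, -0.075], [0.029, -0.004, -0.076], [0.025, -0.004, -0.077], [0.015, -0.004, -0.076]]
310 [[0.057, -0.002, -0.076], [0.042, -0.002, -0.076], [0.029, -0.002, -0.075], [0.025, -0.002, -0.077], [0.015, -0.002, -0.076]]
315 [[0.057, 0.0, -0.076], [0.042, 0.0, -0.076], [0.029, 0.0, -0.076], [0.024, 0.0, -0.076], [0.015, 0.0, -0.075]]
320 [[0.057, 0.002, -0.076], [0.041, 0.002, -0.076], [0.029, 0.002, -0.077], [0.025, 0.002, -0.076], [0.015, 0.002, -0.075]]
325 [[0.057, 0.004, -0.076], [0.042, 0.004, -0.076], [0.029, 0.004, -0.077], [0.025, 0.004, -0.076], [0.016, 0.004, -0.076]]
330 [[0.057, 0.006, -0.076], [0.041, 0.006, -0.075], [0.029, 0.006, -0.076], [0.024, 0.006, -0.075], [0.015, 0.006, -0.075]]
335 [[0.035, 0.016, 0.044], [0.001, 0.017, 0.044], [-0.027, 0.017, 0.044], [0.011, 0.01, -0.049], [0.011, 0.009, -0.07]]
340 [[0.035, 0.02, 0.043], [0.001, 0.021, 0.044], [-0.026, 0.021, 0.044], [0.011, 0.013, -0.05], [0.012, 0.011, -0.07]]
345 [[0.035, 0.024, 0.044], [0.001, 0.025, 0.044], [-0.026, 0.026, 0.044], [-0.037, 0.026, 0.045], [0.007, 0.014, -0.062]]
```

Gripped at 58.7 N, width 11 mm. Now I lift it along its own plane, then up.

move_arm(
  deltas=[
    [[0,0,0],[-0.004,-0.003,0.009],1],
    [[0,0,0],[-0.012,-0.008,0.026],1],
    [[0,0,0],[-0.024,-0.016,0.053],1],
    [[0,0,0],[-0.036,-0.024,0.085],1],
    [[0,0,0],[-0.04,-0.03,0.12],1],
    [[0,0,0],[-0.04,-0.03,0.14],1],
    [[0,0,0],[-0.04,-0.03,0.14],1],
  ],
)

```text
time: 5.95
eef_pos: [0.5675, 0.2414, 0.2232]
tcp_rot: [[-0.567, 0.72, 0.399], [0.823, 0.497, 0.274], [-0.001, 0.484, -0.875]]
force: [0.2, 1.0, -3.7]
grip_width: 0.0112
grasp_force: 59.6
```

Run:
```python
from h import *
s=telemetry.get_state();R=s['tcp_rot'];p=s['eef_pos'];print(s['grasp_force'],s['grip_width'],s['time'])
im,W=snap('wrist','w4'); L=(W-p)@R
k=(abs(L[...,1])<.008)&(L[...,2]>-.09)&(L[...,2]<-.065)&(L[...,0]>.02)&(L[...,0]<.09)
q=L[k]; print('xend',np.percentile(q[:,0],[50,95,99,100]),'y',np.percentile(q[:,1],[1,50,99]),'z',np.median(q[:,2]),np.polyfit(q[:,0],q[:,2],1),cv2.minAreaRect(q[:,:2].astype(np.float32)))
fy=np.array([.125,.992,0]); fx=np.array([.992,-.125,0])
Rt=tool([0,0,-1],fy); xc=np.percentile(q[:,0],99)-.07; print('xc',xc)
c=np.array([.5418,-.109]); pt=np.r_[c-Rt[:2,0]*xc-Rt[:2,1]*np.median(q[:,1]),.18]
print(delta(Rt,pt),pt)
```

```text
59.58107650279999 0.011169418664953027 5.95
xend [0.0467 0.0667 0.0683 0.0685] y [-0.007  -0.001   0.0047] z -0.07369932800474507 [ 0.0091 -0.074 ] ((0.04427262395620346, -0.0011253529228270054), (0.04852411523461342, 0.01208180096000433), 0.04077491909265518)
xc -0.0016593070254453668
(array([-25.2976,  15.385 ,  47.2102]), array([-0.0262, -0.3489, -0.0404])) [ 0.5403 -0.1078  0.18  ]
```

move_arm(
  deltas=[
    [[-2,1,4],[-0.002,-0.02,0],1],
    [[-4,2.5,8],[-0.005,-0.05,0],1],
    [[-6.5,4,12.5],[-0.007,-0.085,0],1],
    [[-9,5.5,17],[-0.01,-0.12,0],1],
    [[-11.5,7,21.5],[-0.012,-0.155,0],1],
    [[-14,8.5,26],[-0.015,-0.19,0],1],
    [[-16.5,10,30.5],[-0.018,-0.225,0],1],
    [[-19,11.5,35],[-0.02,-0.26,0],1],
    [[-21.5,13,39.5],[-0.022,-0.295,0],1],
    [[-23.5,14.5,44],[-0.025,-0.325,0],1],
    [[-25.3,15.4,47.2],[-0.026,-0.345,-0.01],1],
    [[-25.3,15.4,47.2],[-0.026,-0.349,-0.03],1],
    [[-25.3,15.4,47.2],[-0.026,-0.349,-0.035],1],
    [[-25.3,15.4,47.2],[-0.026,-0.349,-0.035],1],
    [[-25.3,15.4,47.2],[-0.026,-0.349,-0.035],1],
  ],
)

```text
time: 7.5
eef_pos: [0.5402, -0.1074, 0.1841]
tcp_rot: [[-0.992, 0.125, -0.002], [0.125, 0.992, -0.002], [0.001, -0.002, -1.0]]
force: [0.2, -0.4, -3.0]
grip_width: 0.0112
grasp_force: 59.5
```

Run:
```python
from h import *
s=telemetry.get_state();R=s['tcp_rot'];p=s['eef_pos'];print(s['grasp_force'],s['time'],s['q'],p,'\n',R)
im,W=snap('wrist','w5'); L=(W-p)@R; np.save('pics/w5L.npy',L); np.save('pics/w5R.npy',R)
# panel
k=(abs(L[...,1])<.009)&(L[...,2]>-.09)&(L[...,2]<-.065)&(L[...,0]>.02)&(L[...,0]<.09)
q=L[k]; print('panel',cv2.minAreaRect(q[:,:2].astype(np.float32)),q[:,0].max(),np.median(q[:,2]))
# heights of carriage seen: project on feeder frame
fx=np.array([.992,-.125]);fy=np.array([.125,.992])
d=W[...,:2]-p[:2]; u=d@fx; v=d@fy; z=W[...,2]
for x0 in (-.09,-.08,-.07,-.06,-.05,-.04,0,.05,.075):
    for nm,lo,hi in (('fence',.090,.108),('lip',.068,.086)):
        m=(abs(u-x0)<.004)&(z>lo)&(z<hi)&(abs(v)<.06)
        if m.sum()>5: print(x0,nm,m.sum(),np.percentile(v[m],[2,50,98]),np.median(z[m]))
```

```text
59.467790722846985 7.5 [-11.1711  16.4572   1.4748  75.0889  -0.1137  -3.9839] [ 0.5402 -0.1074  0.1841] 
 [[-0.9921  0.1251 -0.0016]
 [ 0.1251  0.9921 -0.0017]
 [ 0.0014 -0.0019 -1.    ]]
panel ((0.043905504047870636, 0.0004241243004798889), (0.012066110037267208, 0.04779430106282234), 89.99063873291016) 0.06780266383367232 -0.07626033013822373
-0.08 fence 32 [-0.0109 -0.0064 -0.0019] 0.09914900364828513
-0.08 lip 69 [-0.0011  0.0096  0.0204] 0.07710480674874681
-0.07 fence 99 [-0.011  -0.0064 -0.0019] 0.09927494397593012
-0.07 lip 137 [-0.0011  0.0135  0.0205] 0.07726321742309877
-0.06 fence 23 [-0.0112 -0.0101 -0.0078] 0.09913368195680011
-0.06 lip 73 [0.0129 0.0167 0.0208] 0.07709098636252937
-0.05 lip 36 [0.0148 0.018  0.02  ] 0.07735951492231194
-0.04 lip 30 [0.0171 0.019  0.0202] 0.07721766396712748
0 lip 22 [0.0178 0.0189 0.0201] 0.07731727279532385
0.05 lip 21 [0.0176 0.0189 0.02  ] 0.07770465415654998
```

View pics/w5.png

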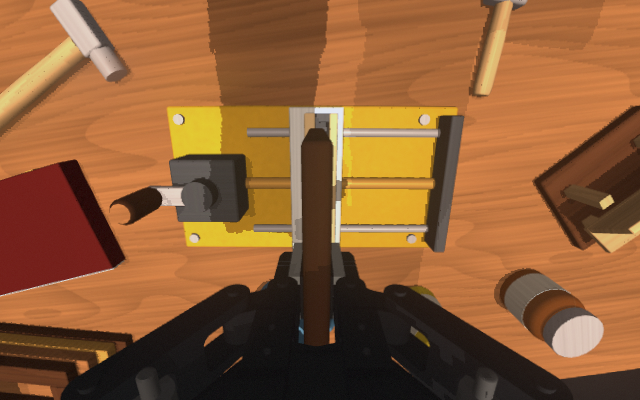

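The wrist view shows the panel's top edge at columns 303-333, directly over the carriage. The fence is to its left and the slot's end wall shows at about (320,120). The slot centre lies about 5 mm in +y_feeder from the panel, so now the slot's lengthwise position.

Run:
```python
from h import *
W=np.load('pics/w5.npy'); p=np.array([.5402,-.1074,.1841])
fx=np.array([.992,-.125]);fy=np.array([.125,.992])
d=W[...,:2]-p[:2]; u=d@fx; v=d@fy; z=W[...,2]
m=(v>.001)&(v<.011)&(z>.068)&(z<.086)&(u<-.05); print('endwall u',np.percentile(u[m],[1,50,99]),m.sum())
m=(v>.001)&(v<.011)&(z>.04)&(z<.056)&(u<-.05); print('floor u',np.percentile(u[m],[1,50,99]) if m.any() else 0,m.sum())
T=np.load('pics/top0.npy'); d=T[...,:2]-p[:2]; u=d@fx; v=d@fy; z=T[...,2]
for nm,lo,hi in (('fence',.09,.108),('lip',.068,.086),('carr',.03,.066)):
    m=(abs(u)<.12)&(abs(v)<.06)&(z>lo)&(z<hi); print(nm,m.sum(),np.percentile(u[m],[1,99]),np.percentile(v[m],[1,99]))
```

```text
endwall u [-0.0782 -0.0745 -0.0707] 90
floor u [-0.0858 -0.0692 -0.06  ] 121
fence 169 [-0.0788  0.0812] [-0.0111 -0.0012]
lip 154 [-0.0791  0.0815] [-0.0004  0.0205]
carr 789 [-0.0853  0.0874] [-0.0532  0.0567]
```

move_arm(
  deltas=[
    [[0,0,0],[0.0006,0.005,0],1],
    [[0,0,0],[0.0006,0.0052,-0.015],1],
    [[0,0,0],[0.0006,0.0052,-0.03],1],
    [[0,0,0],[0.0006,0.0052,-0.042],1],
    [[0,0,0],[0.0006,0.0052,-0.05],1],
    [[0,0,0],[0.0006,0.0052,-0.055],1],
    [[0,0,0],[0.0006,0.0052,-0.058],1],
    [[0,0,0],[0.0006,0.0052,-0.058],1],
  ],
)

```text
time: 8.35
eef_pos: [0.5409, -0.1026, 0.1261]
tcp_rot: [[-0.992, 0.125, -0.001], [0.126, 0.992, -0.002], [0.001, -0.002, -1.0]]
force: [-1.1, -0.4, -3.5]
grip_width: 0.0112
grasp_force: 59.6
```

Run:
```python
from h import *
s=telemetry.get_state();R=s['tcp_rot'];p=s['eef_pos'];print(s['force'],s['torque'],s['time'],p,R[:,2])
im,W=snap('wrist','w6'); L=(W-p)@R
k=(abs(L[...,1])<.009)&(L[...,2]>-.09)&(L[...,2]<-.065)&(L[...,0]>.02)&(L[...,0]<.09)
q=L[k]; print('panel',cv2.minAreaRect(q[:,:2].astype(np.float32)),q[:,0].max(),np.median(q[:,2]))
fx=np.array([.992,-.125]);fy=np.array([.125,.992])
d=W[...,:2]-p[:2]; u=d@fx; v=d@fy; z=W[...,2]
for nm,lo,hi in (('fence',.090,.108),('lip',.068,.086)):
    m=(u<-.068)&(z>lo)&(z<hi)&(abs(v)<.06); print(nm,m.sum(),np.percentile(v[m],[1,99]),np.median(z[m]))
for u0 in (-.06,-.02,.03,.06):
    m=(abs(u-u0)<.01)&(z>.068)&(z<.086)&(v>0)&(v<.06); print(u0,m.sum(),np.percentile(v[m],[2,98]) if m.any() else 0)
m=(v>-.003)&(v<.004)&(z>.068)&(z<.086)&(u<-.05);print(np.percentile(u[m],[1,99]))
```

```text
[-1.1079 -0.3764 -3.4995] [ 0.0215  0.0377 -0.0007] 8.35 [ 0.5409 -0.1026  0.1261] [-0.0011 -0.002  -1.    ]
panel ((0.04396151006221771, 0.00040616560727357864), (0.047916218638420105, 0.012076816521584988), 0.030417120084166527) 0.06791782921648266 -0.07604807995309051
fence 223 [-0.0156 -0.0063] 0.09916917217844237
lip 364 [-0.0061  0.0157] 0.07718183622469235
-0.06 183 [0.008  0.0159]
-0.02 56 [0.014  0.0159]
0.03 24 [0.0141 0.0152]
0.06 0 0
[-0.0787 -0.0712]
```

move_arm(
  deltas=[
    [[0,0,0],[0,0.0005,-0.003],1],
    [[0,0,0],[0,0.0005,-0.006],1],
    [[0,0,0],[0,0.0005,-0.009],1],
    [[0,0,0],[0,0.0005,-0.012],1],
    [[0,0,0],[0,0.0005,-0.012],1],
  ],
)

```text
time: 8.9
eef_pos: [0.5406, -0.1021, 0.1136]
tcp_rot: [[-0.992, 0.125, -0.002], [0.125, 0.992, -0.002], [0.002, -0.002, -1.0]]
force: [0.0, -0.4, -3.0]
grip_width: 0.0112
grasp_force: 59.6
```

move_arm(
  deltas=[
    [[0,0,0],[0,0,-0.003],1],
    [[0,0,0],[0,0,-0.006],1],
    [[0,0,0],[0,0,-0.009],1],
    [[0,0,0],[0,0,-0.012],1],
    [[0,0,0],[0,0,-0.015],1],
    [[0,0,0],[0,0,-0.017],1],
    [[0,0,0],[0,0,-0.017],1],
  ],
)

```text
time: 9.6
eef_pos: [0.5407, -0.1021, 0.0968]
tcp_rot: [[-0.992, 0.125, -0.002], [0.125, 0.992, -0.002], [0.001, -0.002, -1.0]]
force: [0.9, 0.0, -3.2]
grip_width: 0.0111
grasp_force: 59.6
```

Clear so far. I'm stepping down the last few mm at 1 mm per row.

move_arm(
  deltas=[
    [[0,0,0],[0,0,-0.001],1],
    [[0,0,0],[0,0,-0.002],1],
    [[0,0,0],[0,0,-0.0028],1],
    [[0,0,0],[0,0,-0.0028],1],
  ],
)

```text
time: 10.0
eef_pos: [0.5409, -0.1021, 0.0943]
tcp_rot: [[-0.992, 0.125, -0.001], [0.125, 0.992, -0.002], [0.001, -0.002, -1.0]]
force: [0.5, 1.2, -2.9]
grip_width: 0.0113
grasp_force: 59.6
```

move_arm(
  deltas=[
    [[0,0,0],[0,0,-0.0006],1],
    [[0,0,0],[0,0,-0.0012],1],
    [[0,0,0],[0,0,-0.0012],1],
  ],
)

```text
time: 10.3
eef_pos: [0.5409, -0.1021, 0.0931]
tcp_rot: [[-0.992, 0.125, -0.001], [0.125, 0.992, -0.002], [0.001, -0.002, -1.0]]
force: [-0.3, -0.2, -3.6]
grip_width: 0.0109
grasp_force: 59.6
```

move_arm(
  deltas=[
    [[0,0,0],[0,0,-0.0006],1],
    [[0,0,0],[0,0,-0.0012],1],
    [[0,0,0],[0,0,-0.0012],1],
  ],
)

```text
time: 10.6
eef_pos: [0.5413, -0.1022, 0.0928]
tcp_rot: [[-0.992, 0.125, 0.0], [0.125, 0.992, -0.002], [-0.0, -0.002, -1.0]]
force: [-1.0, 0.4, 4.6]
grip_width: 0.0113
grasp_force: 60.9
```

Floor contact: about 8 N, z as predicted. Releasing and rising.

move_arm(
  deltas=[
    [[0,0,0],[0,0,0.0006],1],
    [[0,0,0],[0,0,0.0006],0.8],
    [[0,0,0],[0,0,0.0006],0.5],
    [[0,0,0],[0,0,0.0006],0.3],
    [[0,0,0],[0,0,0.0006],0.3],
    [[0,0,0],[0,0,0.0006],0.3],
    [[0,0,0],[0,0,0.0006],0.3],
    [[0,0,0],[0,0,0.03],0.3],
    [[0,0,0],[0,0,0.07],0.3],
    [[0,0,0],[0,0,0.115],0.3],
    [[0,0,0],[0,0,0.13],0.2],
    [[0,0,0],[0,0,0.13],0.2],
  ],
)

```text
time: 11.8
eef_pos: [0.5423, -0.1024, 0.2247]
tcp_rot: [[-0.992, 0.126, 0.004], [0.125, 0.992, -0.003], [-0.004, -0.002, -1.0]]
force: [1.2, 0.0, -0.3]
grip_width: 0.0687
grasp_force: 0.0
```

Run:
```python
from h import *
s=telemetry.get_state();R=s['tcp_rot'];p=s['eef_pos'];print(s['force'],s['time'],p,s['grip_width'],s['q'])
im,W=snap('wrist','w7'); 
fx=np.array([.992,-.125]);fy=np.array([.125,.992])
d=W[...,:2]-p[:2]; u=d@fx; v=d@fy; z=W[...,2]
m=(abs(u)<.09)&(abs(v)<.03)&(z>.155)&(z<.18); print('panel top',np.median(z[m]),cv2.minAreaRect(np.stack([u[m],v[m]],1).astype(np.float32)))
# knob: above .13, near
k=np.array([.521,-.2727]); w=np.hypot(W[...,0]-k[0],W[...,1]-k[1])
m=(w<.03)&(z>.132)&(z<.155); print('knob top',m.sum(),np.median(W[m],0) if m.any() else 0, cv2.minEnclosingCircle(W[m][:,:2].astype(np.float32)) if m.any() else 0)
for t in ('crank_knob','crank_axis','carriage'): print(t,[(np.round(r['location'],4),round(r['conf'],2)) for r in tip_of('wrist',t)[:2]])
```

```text
[ 1.194   0.0071 -0.2525] 11.8 [ 0.5423 -0.1024  0.2247] 0.06873384308797259 [-10.6175  15.6978   6.3428  80.399   -0.1234  -3.4081]
panel top 0.16685979629836797 ((0.00032688677310943604, 6.06742687523365e-05), (0.012596873566508293, 0.13995592296123505), 89.6964111328125)
knob top 243 [ 0.517  -0.2637  0.138 ] ((0.5200827121734619, -0.2707706689834595), 0.011955184862017632)
crank_knob [(array([ 0.5214, -0.2705,  0.1165]), 0.89)]
crank_axis [(array([ 0.5297, -0.2315,  0.1219]), 0.55)]
carriage [(array([ 0.545 , -0.1096,  0.0451]), 0.66), (array([0.7532, 0.1807, 0.0031]), 0.18)]
```

View pics/w7.png

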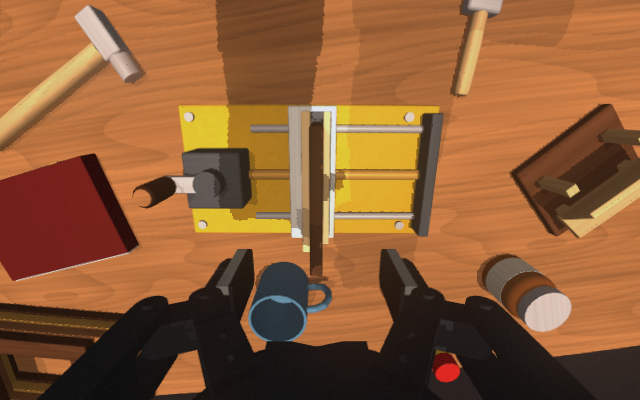

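The panel stands home with its top at 0.167, and the knob is at about (150,190). Next I check the hub height under the fingers and refine the knob.

Run:
```python
from h import *
W=np.load('pics/w7.npy'); T=np.load('pics/top0.npy'); S=np.load('pics/scene0.npy')
for n,A in (('w',W),('t',T),('s',S)):
    a=A[np.hypot(A[...,0]-.526,A[...,1]+.2265)<.022]; a=a[a[:,2]>.05]; print(n,'hub',np.percentile(a[:,2],[50,98,100]))
    w=np.hypot(A[...,0]-.5205,A[...,1]+.271); m=(w<.03)&(A[...,2]>.1)
    print('knob',np.median(A[m],0), A[m].max(0), A[m].min(0))
    m&=A[...,2]>.139; print('top',m.sum(),A[m].mean(0))
p=telemetry.get_state()['eef_pos']; print(p, np.array([.5205,-.2712,.065])-p)
```

```text
w hub [0.09   0.0922 0.0932]
knob [ 0.517  -0.2623  0.1261] [ 0.5317 -0.2587  0.1425] [ 0.508  -0.2801  0.1   ]
top 74 [ 0.5195 -0.2661  0.1401]
t hub [0.09   0.0963 0.0982]
knob [ 0.5169 -0.2649  0.1374] [ 0.5309 -0.2595  0.1446] [ 0.5086 -0.281   0.1017]
top 11 [ 0.5209 -0.2683  0.1419]
s hub [0.0888 0.095  0.0967]
knob [ 0.5307 -0.2775  0.1247] [ 0.5368 -0.2631  0.1428] [ 0.5174 -0.2873  0.1023]
top 12 [ 0.527  -0.2761  0.1402]
[ 0.5402 -0.102   0.2205] [-0.0197 -0.1692 -0.1555]
```

move_arm(
  deltas=[
    [[0,0,0],[-0.004,-0.035,0],0.1],
    [[0,0,0],[-0.01,-0.08,0],0.1],
    [[0,0,0],[-0.015,-0.125,0],0.1],
    [[0,0,0],[-0.02,-0.16,0],0.1],
    [[0,0,0],[-0.02,-0.169,-0.02],0.1],
    [[0,0,0],[-0.02,-0.169,-0.06],0.1],
    [[0,0,0],[-0.02,-0.169,-0.095],0.1],
    [[0,0,0],[-0.02,-0.169,-0.125],0.1],
    [[0,0,0],[-0.02,-0.169,-0.145],0.1],
    [[0,0,0],[-0.02,-0.169,-0.153],0.1],
    [[0,0,0],[-0.02,-0.169,-0.153],0.1],
    [[0,0,0],[-0.02,-0.169,-0.153],0.1],
  ],
)

```text
time: 13.2
eef_pos: [0.5212, -0.2713, 0.0695]
tcp_rot: [[-0.992, 0.125, -0.001], [0.125, 0.992, -0.002], [0.0, -0.002, -1.0]]
force: [0.8, -0.4, -0.1]
grip_width: 0.0765
grasp_force: 0.0
```

Run:
```python
from h import *
s=telemetry.get_state();R=s['tcp_rot'];p=s['eef_pos'];print(s['force'],s['time'],p,s['q'])
im,W=snap('wrist','w8'); z=W[...,2]
w=np.hypot(W[...,0]-.52,W[...,1]+.271); m=(w<.03)&(z>.134)&(z<.15)
print(m.sum(),W[m].max(0),W[m].min(0),W[m].mean(0)); L=(W[m]-p)@R; print(L.max(0),L.min(0))
```

```text
[ 0.8465 -0.4001 -0.0971] 13.2 [ 0.5212 -0.2713  0.0695] [-27.4175  23.4831  -5.3043  61.1838  -0.1279 -20.2139]
1026 [ 0.5319 -0.2599  0.1445] [ 0.5089 -0.2835  0.134 ] [ 0.5148 -0.2708  0.1402]
[ 0.0124  0.0113 -0.0645] [-0.0099 -0.0125 -0.075 ]
```

The knob is centred within 1 mm. Next I print the half-turn table (9° per row).

```bash
python3 -c "
import numpy as np
t=np.radians(np.arange(9,181,9)-97.2)
print(np.c_[.045*(np.cos(t)-np.cos(np.radians(-97.2))),.045*(np.sin(t)-np.sin(np.radians(-97.2)))].round(4).tolist())"
```

```text
[[0.0071, -0.0003], [0.0141, 0.0004], [0.0209, 0.0023], [0.0273, 0.0052], [0.0332, 0.0091], [0.0384, 0.0138], [0.0429, 0.0194], [0.0464, 0.0255], [0.0489, 0.0321], [0.0503, 0.039], [0.0506, 0.0461], [0.0498, 0.0531], [0.048, 0.0599], [0.0451, 0.0663], [0.0412, 0.0722], [0.0364, 0.0774], [0.0309, 0.0819], [0.0248, 0.0854], [0.0182, 0.0879], [0.0113, 0.0893]]
```

move_arm(
  deltas=[
    [[0,0,0],[-0.001,-0.0005,-0.002],0.4],
    [[0,0,0],[-0.001,-0.0005,-0.002],0.8],
    [[0,0,0],[-0.001,-0.0005,-0.002],1],
    [[0,0,0],[-0.001,-0.0005,-0.002],1],
    [[0,0,0],[-0.001,-0.0005,-0.002],1],
    [[0,0,0],[-0.001,-0.0005,-0.002],1],
  ],
)

```text
time: 13.85
eef_pos: [0.5201, -0.2721, 0.0675]
tcp_rot: [[-0.992, 0.126, -0.001], [0.126, 0.992, -0.003], [0.0, -0.003, -1.0]]
force: [-1.8, -2.1, 5.5]
grip_width: 0.0223
grasp_force: 58.6
```

move_arm(
  deltas=[
    [[0,0,0],[0.0071,-0.0003,0],1],
    [[0,0,0],[0.0141,0.0004,0],1],
    [[0,0,0],[0.0209,0.0023,0],1],
    [[0,0,0],[0.0273,0.0052,0],1],
    [[0,0,0],[0.0332,0.0091,0],1],
    [[0,0,0],[0.0384,0.0138,0],1],
    [[0,0,0],[0.0429,0.0194,0],1],
    [[0,0,0],[0.0464,0.0255,0],1],
    [[0,0,0],[0.0489,0.0321,0],1],
    [[0,0,0],[0.0503,0.039,0],1],
    [[0,0,0],[0.0506,0.0461,0],1],
    [[0,0,0],[0.0498,0.0531,0],1],
    [[0,0,0],[0.048,0.0599,0],1],
    [[0,0,0],[0.0451,0.0663,0],1],
    [[0,0,0],[0.0412,0.0722,0],1],
    [[0,0,0],[0.0364,0.0774,0],1],
    [[0,0,0],[0.0309,0.0819,0],1],
    [[0,0,0],[0.0248,0.0854,0],1],
    [[0,0,0],[0.0182,0.0879,0],1],
    [[0,0,0],[0.0113,0.0893,0],1],
  ],
)

```text
time: 15.85
eef_pos: [0.5335, -0.1831, 0.0676]
tcp_rot: [[-0.992, 0.125, 0.003], [0.125, 0.992, -0.004], [-0.004, -0.003, -1.0]]
force: [7.3, -3.4, -2.0]
grip_width: 0.0226
grasp_force: 58.8
```

move_arm(
  deltas=[
    [[0,0,0],[-0.0071,0.0003,0],1],
    [[0,0,0],[-0.0141,-0.0004,0],1],
    [[0,0,0],[-0.0209,-0.0023,0],1],
    [[0,0,0],[-0.0273,-0.0052,0],1],
    [[0,0,0],[-0.0332,-0.0091,0],1],
    [[0,0,0],[-0.0384,-0.0138,0],1],
    [[0,0,0],[-0.0429,-0.0194,0],1],
    [[0,0,0],[-0.0464,-0.0255,0],1],
    [[0,0,0],[-0.0489,-0.0321,0],1],
    [[0,0,0],[-0.0503,-0.039,0],1],
    [[0,0,0],[-0.0506,-0.0461,0],1],
    [[0,0,0],[-0.0498,-0.0531,0],1],
    [[0,0,0],[-0.048,-0.0599,0],1],
    [[0,0,0],[-0.0451,-0.0663,0],1],
    [[0,0,0],[-0.0412,-0.0722,0],1],
    [[0,0,0],[-0.0364,-0.0774,0],1],
    [[0,0,0],[-0.0309,-0.0819,0],1],
    [[0,0,0],[-0.0248,-0.0854,0],1],
    [[0,0,0],[-0.0182,-0.0879,0],1],
    [[0,0,0],[-0.0113,-0.0893,0],1],
  ],
)

```text
time: 17.85
eef_pos: [0.5186, -0.2719, 0.0675]
tcp_rot: [[-0.992, 0.126, -0.003], [0.126, 0.992, -0.002], [0.003, -0.003, -1.0]]
force: [-7.8, -1.0, 10.2]
grip_width: 0.0223
grasp_force: 60.1
```

```bash
cat > chk.py <<'E'
from h import *
s=telemetry.get_state(); print(s['time'],s['eef_pos'],s['force'])
_,W=snap('top'); fx=np.array([.992,-.125]);fy=np.array([.125,.992])
d=W[...,:2]-np.array([.541,-.114]); u=d@fx; v=d@fy; z=W[...,2]
for nm,lo,hi in (('paneltop',.155,.18),('fence',.09,.108),('lip',.068,.086)):
    m=(abs(u)<.08)&(v>-.03)&(v<.14)&(z>lo)&(z<hi)
    if m.sum()>8: print(nm,m.sum(),cv2.minAreaRect(np.stack([u[m],v[m]],1).astype(np.float32)),np.median(z[m]))
E
python3 chk.py
```

```text
17.85 [ 0.5186 -0.2719  0.0675] [-7.7754 -1.0341 10.1627]
paneltop 204 ((0.0006691962480545044, 0.05660001561045647), (0.13848325610160828, 0.012361655943095684), 0.0733027458190918) 0.16818444161925838
fence 177 ((-1.9803643226623535e-05, 0.045140817761421204), (0.010632454417645931, 0.15873099863529205), 89.59602355957031) 0.09858058520013535
lip 106 ((-0.000503838062286377, 0.05585154891014099), (0.03212327882647514, 0.1589909791946411), 89.84140014648438) 0.07617858114533727
```

One full turn done, the carriage moved about 45 mm and the panel is upright. Second turn.

move_arm(
  deltas=[
    [[0,0,0],[0.0071,-0.0003,0],1],
    [[0,0,0],[0.0141,0.0004,0],1],
    [[0,0,0],[0.0209,0.0023,0],1],
    [[0,0,0],[0.0273,0.0052,0],1],
    [[0,0,0],[0.0332,0.0091,0],1],
    [[0,0,0],[0.0384,0.0138,0],1],
    [[0,0,0],[0.0429,0.0194,0],1],
    [[0,0,0],[0.0464,0.0255,0],1],
    [[0,0,0],[0.0489,0.0321,0],1],
    [[0,0,0],[0.0503,0.039,0],1],
    [[0,0,0],[0.0506,0.0461,0],1],
    [[0,0,0],[0.0498,0.0531,0],1],
    [[0,0,0],[0.048,0.0599,0],1],
    [[0,0,0],[0.0451,0.0663,0],1],
    [[0,0,0],[0.0412,0.0722,0],1],
    [[0,0,0],[0.0364,0.0774,0],1],
    [[0,0,0],[0.0309,0.0819,0],1],
    [[0,0,0],[0.0248,0.0854,0],1],
    [[0,0,0],[0.0182,0.0879,0],1],
    [[0,0,0],[0.0113,0.0893,0],1],
  ],
)

```text
time: 19.9
eef_pos: [0.5336, -0.1831, 0.0676]
tcp_rot: [[-0.992, 0.125, 0.003], [0.125, 0.992, -0.004], [-0.004, -0.003, -1.0]]
force: [7.6, -3.5, -0.4]
grip_width: 0.0227
grasp_force: 59.1
```

move_arm(
  deltas=[
    [[0,0,0],[-0.0071,0.0003,0],1],
    [[0,0,0],[-0.0141,-0.0004,0],1],
    [[0,0,0],[-0.0209,-0.0023,0],1],
    [[0,0,0],[-0.0273,-0.0052,0],1],
    [[0,0,0],[-0.0332,-0.0091,0],1],
    [[0,0,0],[-0.0384,-0.0138,0],1],
    [[0,0,0],[-0.0429,-0.0194,0],1],
    [[0,0,0],[-0.0464,-0.0255,0],1],
    [[0,0,0],[-0.0489,-0.0321,0],1],
    [[0,0,0],[-0.0503,-0.039,0],1],
    [[0,0,0],[-0.0506,-0.0461,0],1],
    [[0,0,0],[-0.0498,-0.0531,0],1],
    [[0,0,0],[-0.048,-0.0599,0],1],
    [[0,0,0],[-0.0451,-0.0663,0],1],
    [[0,0,0],[-0.0412,-0.0722,0],1],
    [[0,0,0],[-0.0364,-0.0774,0],1],
    [[0,0,0],[-0.0309,-0.0819,0],1],
    [[0,0,0],[-0.0248,-0.0854,0],1],
    [[0,0,0],[-0.0182,-0.0879,0],1],
    [[0,0,0],[-0.0113,-0.0893,0],1],
  ],
)

```text
time: 21.9
eef_pos: [0.5186, -0.2719, 0.0675]
tcp_rot: [[-0.992, 0.126, -0.003], [0.126, 0.992, -0.002], [0.003, -0.003, -1.0]]
force: [-8.0, -0.1, 9.6]
grip_width: 0.023
grasp_force: 60.4
```

```bash
python3 chk.py
```

```text
21.9 [ 0.5186 -0.2719  0.0675] [-8.0078 -0.1293  9.5675]
paneltop 207 ((-7.741153240203857e-05, 0.10155094414949417), (0.012211054563522339, 0.13892696797847748), 89.8545913696289) 0.16820574658629606
fence 182 ((-0.0005790665745735168, 0.0899958610534668), (0.010729631409049034, 0.15827210247516632), 89.69672393798828) 0.09807522558092896
lip 65 ((-0.0006217807531356812, 0.10082624852657318), (0.03238343819975853, 0.1577189415693283), 89.8285903930664) 0.07676387253686823
```

Two turns done and the carriage is 90 mm along. I give a small nudge to the stop, then release and rise.

move_arm(
  deltas=[
    [[0,0,0],[0.0015,0,0],1],
    [[0,0,0],[0.0015,0,0],1],
    [[0,0,0],[0.0015,0,0],1],
    [[0,0,0],[0.0015,0,0],0.6],
    [[0,0,0],[0.0015,0,0],0.2],
    [[0,0,0],[0.0015,0,0],0.1],
    [[0,0,0],[0.0015,0,0],0.1],
    [[0,0,0],[0.0015,0,0],0.1],
    [[0,0,0],[0.0015,0,0.02],0.1],
    [[0,0,0],[0.0015,0,0.06],0.1],
    [[0,0,0],[0.0015,0,0.1],0.1],
    [[0,0,0],[0.0015,0,0.15],0.1],
    [[0,0,0],[-0.02,-0.02,0.18],0.1],
    [[0,0,0],[-0.02,-0.02,0.18],0.1],
    [[0,0,0],[-0.02,-0.02,0.18],0.1],
  ],
)

```text
time: 23.45
eef_pos: [0.5, -0.2921, 0.2474]
tcp_rot: [[-0.992, 0.127, 0.0], [0.127, 0.992, -0.003], [-0.001, -0.003, -1.0]]
force: [1.1, -0.7, -0.4]
grip_width: 0.077
grasp_force: 0.0
```

```bash
python3 chk.py
python3 - <<'E'
from h import *
im,W=snap('wrist','w9'); z=W[...,2]
w=np.hypot(W[...,0]-.52,W[...,1]+.271); m=(w<.03)&(z>.134)&(z<.15)
print('knob',W[m].max(0),W[m].min(0))
E
```

```text
23.45 [ 0.5    -0.2921  0.2474] [ 1.0801 -0.7387 -0.369 ]
paneltop 205 ((0.00022629648447036743, 0.10147947072982788), (0.13907812535762787, 0.012479408644139767), 0.011188136413693428) 0.16836149640226772
fence 184 ((-0.0003777816891670227, 0.09037435799837112), (0.010658672079443932, 0.1587294489145279), 89.82833862304688) 0.09840357927804522
lip 73 ((4.157423973083496e-05, 0.1010638102889061), (0.03250997141003609, 0.15937262773513794), 89.75492858886719) 0.07693873062965384
knob [ 0.5323 -0.2593  0.1431] [ 0.5087 -0.2828  0.1341]
```

View pics/w9.png

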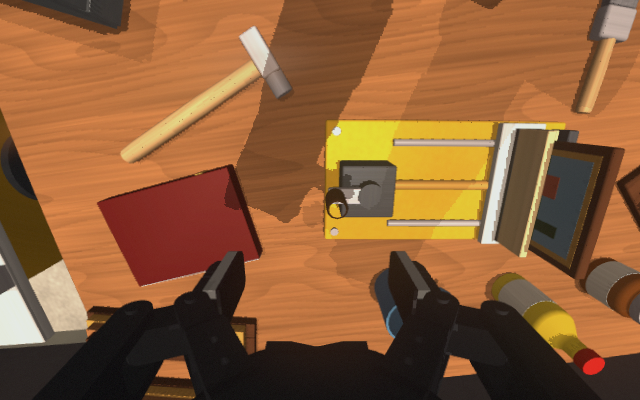

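The panel stands in the slot at the far stop around (570,210). The knob is back at its start angle at (337,205), and the hand is clear. Handing in.

```bash
python3 -c "
from rig import job
print(job.job_done())"
```

```text
the job is handed in; nothing more can be done
None
```

The panel is upright on the slot's floor, the crank has been wound two full turns to bring the carriage to its far stop, and everything is released; I handed the job in at about 23.5 s, but the hand-in returned no verdict.

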